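# Seat the drill guide plate on its jig and hold it down

## Robot

A 6-joint arm with a two-finger parallel gripper is mounted at the origin on a cart in front of the work surface, level with it; the furniture and walls round the work are solid. World frame = base frame: x ahead of the robot, y to its left, z up, the work surface at z = 0. Lengths are in m, angles in rad, forces in N, time in s.
With the tool pointing down it reaches from about 0.375 to 0.975 m from the base axis. Payload 3.8 kg.
Tool frame: the origin (TCP) lies midway between the tips of the shut fingers; the grasp point (between the pads) lies 19 mm behind it; z points along the fingers, y is the line along which they close (so a half turn about z gives the same grasp; the last joint's range is limited). The gripper opens to 85 mm and grips with 20 to 120 N. Pads are 22 mm wide; open, the fingers measure 114 mm over their backs; the gripper's body (76 mm by 85 mm) begins 54 mm behind the grasp point. The pads swing forward as they close: fully open they stand 13 mm farther back than shut.
Start: joints at [-1.259, 0.264, 1.604, -0, 1.274, -0.037], TCP at [0.231, -0.634, 0.231] pointing down, gripper open.
Joint ranges: [-2.63, 2.63], [-0.94, 2.18], [0.31, 2.57], [-1.31, 4.45], [0, 2.66], [-2.55, 2.55]. Speed limits (rad/s): [2.57, 2.57, 3.14, 3.14, 3.14, 3.14].

## Interface

Orientations are given as a rotation vector (axis times angle).
In Python, from workcell import status, read_camera, workorder, masks_of gives the robot as it stands.
- The arm moves only by the tool drive_tool, never from a script. Its argument "rows" is a list of rows, each a list of 7 numbers: the turn, a rotation vector about the tool's x, y, z in degrees, then the shift along the tool's x, y, z in m, then the opening, from 0 (shut) to 1 (fully open). In form: [[ax, ay, az, tx, ty, tz, claw], ...]. A call has 1 to 8 rows; each row shifts and turns the commanded pose from where the row before left it, along the tool's axes as they then stand; what a row does not reach is not made up. A row lasts 1/12 s, in which the tool goes at most 41.7 mm and 7.16 degrees, less where a joint would pass 70% of its speed; a pose out of reach is approached as far as the arm can. A call is refused whole if a number of a shift passes 0.0417 or a number of a turn 7.16, either way. A call with a gripper value outside its range is refused whole. The fingers move at their own pace and stop on an object; "force" is the grip in N (left out, the last holds). Time passes only in rows, so rows that do not move let the fingers close. It gives the time, the measured TCP pose, the force, the opening and the grip force at its end, in the units of the state.
- status.read_state(): the state, without advancing time (a new reading comes with each control period).
- read_camera(name): name is "side" or "top" or "wrist"; returns a dict with "color" (400x640x3 uint8, red, green, blue), "intrinsics" (3x3 intrinsics, pixels), "world_from_camera" (4x4, takes a point from camera to world coordinates); the wrist camera has in their place "mount" (4x4, takes a point from camera to tool coordinates, whose origin is the TCP and whose axes are the flange's). Camera axes: x right, y up, looking along -z (the intrinsics and any distortion apply to the point x, -y, -z); pixel columns grow to the right and rows downward; lengths in m; the calibration is good to about 2 mm. The wrist camera is an equidistant fisheye: a pixel r from the principal point sees the ray r / f radians off the axis. A picture is of the moment at which its call begins: read the wrist's pose just before it. There is no depth.
- workorder.finish_job(): hands the job in; it is judged then, once.
Trained networks look in a picture, given as the dict that the camera call returned (one of the last four; its "shot" number tells which), for a name from the list of things; names that differ only in an ending like _2 or _b are one class to them, and where a whole thing is asked for, a point or a joint stands for the part that bears it (a point fixed in the world has none). Each returns a list of dicts, best first, with "score" (0 to 1); they miss things now and then, are a little off and sometimes report something else, mostly with a low value. They report only what shows in the picture. A call takes as long as a camera call.
- masks_of(picture, name): "mask" (400x640 bool, what is visible of it) and "bbox" ([left, top, right, bottom] in pixels, round what is visible of it).
The state is a dict: "time": time; "q": joint angles; "joint_vel": joint speeds; "joint_torque": joint torques, N m; "tool_pos": TCP position; "tcp_rot": TCP orientation; "wrist_force": force on the tool from outside, world axes, zero at the start; "torque": the same for the moment, N m; "width": opening from 0.0 (shut) to 1.0 (fully open); "grip_force": force on a finger pad.
Only numpy, scipy, OpenCV 4.12 (cv2) and the standard library are available. Lean on these libraries where they do the work, as an engineer would, in place of code of your own. Each camera call takes 0.05 s, during which the arm holds its last target. There are 200 camera calls.

## Task

A wooden specimen plinth waits in the drill jig: lift the drill guide plate by its handle up and off the two-pronged hanger, bring it over the jig the same way round as it hangs, and feel it over the two locating pins, which it hides, until it drops onto them. Then press it down against the spring lifters until it lies fully home on the jig's end rails at both ends, and finish while still holding the handle and pressing it down, so that the plinth can be drilled; do not let go. Leave the two specimen jars and the petri dish where they stand.

Things in the scene. Friction and masses are not known exactly. Their poses are not given: they have to be found in the camera images.
- guide_plate: Loose aluminium drill guide plate, about 0.4 kg, hung level. Cover 66 (x) x 158 (y) x 6 mm with four drill bushes (tops at z = 24 mm) over two socket blocks 60 x 28 x 15 mm, centred 63 mm either side along y, open between. Fits the jig one way round only. Origin: centre of the blocks' underside, z up; cover's top at z = 21 mm. It is home when the blocks lie on the jig's rails
- handle (a point): Centre of the guide plate's handle bar, 71 mm above the plate's underside. The straight bar runs along the plate's y: 16 mm wide (x), 14 mm high, 120 mm long, on two legs with inner faces 96 mm apart; 43 mm free under it. Pinch it across its width here, between the prongs
- socket_wide (a point): Centre of the mouth of the round socket, 15 mm across and 15 mm deep, in the underside of the guide plate at its +y end
- socket_thin (a point): Centre of the mouth of the slot socket, 11 mm (x) by 16 mm (y) and 15 mm deep, in the underside of the guide plate at its -y end
- jig: Fixed drill jig, place and yaw vary: grey base 84 (x) x 168 (y) x 10 mm, two aluminium end rails (60 x 30 mm, faces at z = 30 mm, centred 63 mm either side along y), a pale wooden plinth 60 x 88 mm between them, top at z = 40 mm. A round-nosed pin 14 mm high stands on each rail, thick one at +y. Origin: centre of the underside, on the bench, z up
- pin_wide (a point): Foot of the 12 mm thick pin, on the face of the jig's +y rail, 30 mm above the bench; the round socket goes over it
- pin_thin (a point): Foot of the 8 mm thick pin, on the face of the jig's -y rail, 30 mm above the bench; the slot socket goes over it
- lifters (a point): Middle of the jig at rail height. Four spring studs, 7 mm thick, on the rails 20 mm in x either side of the pins, stand 5 mm above the rails and carry the unpressed plate there, the pins then 9 mm in the sockets. Together they push up with 8 N at first touch and 14 N when level with the rails; the plate's weight of about 4 N helps
- hanger: Fixed steel bench hanger, place and yaw vary: foot 165 x 120 x 10 mm, post at x = +100 mm, two level round prongs 8 mm thick along x at y = +38 and -38 mm, from a cross bar (top z = 179 mm) on the post to upturned tips. The handle bar lies across the prongs just behind the tips. Origin: on the bench under the hanging bar; -x is the open side, roughly towards the robot
- prong_tips (a point): Midway between the upturned tips, at the front of them (hanger x = -26 mm) and at their top (z = 187 mm, 12 mm above the prongs). Lift the handle bar more than 13 mm but less than 35 mm (then the plate's cover meets the prongs from below), then take it out towards the hanger's -x by 40 mm or more
- jar_dark: Specimen jar with a black lid, 44 mm across, 74 mm high; origin at its foot; bystander
- jar_pale: Specimen jar with a cream lid, 44 mm across, 66 mm high; origin at its foot; bystander
- petri_dish: Shallow glass dish, 62 mm across, 14 mm high; origin at the centre of its underside; bystander

How it is judged:
By the outcome, as a careful person would: the job done as asked, in the order asked, and still so for the second after the job is handed in, while the arm keeps its last pose, push and grip.
It also fails if it takes over 45 s, if anything falls off the work surface, if the arm or the gripper's body presses on something with over 40 N, if the wrist force passes 120 N, or if a joint passes its speed limit or range.

## Working session

There is one attempt and no reset: what is moved stays moved. The work goes in short steps, Python scripts to look and compute and a tool call to move; the robot and the scene stay as the last step left them, time stands still between calls to the robot, and variables do not carry over. Pictures are saved under pics/ and viewed, at most 10 in all, crops included, and the job is handed in when it is done.

Besides the shell and the picture viewer there is one more tool, called after "Request:" as name(argument=value, ...) on one line, values as JSON. drive_tool: Moves the arm, as the interface text tells. Its arguments: {"type":"object","properties":{"rows":{"type":"array"},"force":{"type":"number"}},"required":["rows"]}

```bash
ls; mkdir -p pics; cat > h.py <<'E'
import numpy as np, cv2
from scipy.spatial.transform import Rotation as R
from workcell import status, read_camera, workorder, masks_of
def save(n,p): cv2.imwrite(f'pics/{n}.png',p['color'][:,:,::-1])
def proj(p,X):
    X=np.atleast_2d(X);T=np.linalg.inv(p['world_from_camera']);c=X@T[:3,:3].T+T[:3,3]
    u=np.c_[c[:,0],-c[:,1],-c[:,2]]@np.array(p['intrinsics']).T
    return u[:,:2]/u[:,2:]
def onplane(p,uv,z):
    uv=np.atleast_2d(uv);T=np.array(p['world_from_camera'])
    d=np.c_[uv,np.ones(len(uv))]@np.linalg.inv(p['intrinsics']).T
    d=d*[1,-1,-1]@T[:3,:3].T;o=T[:3,3]
    return o+d*((z-o[2])/d[:,2:])
E
python3 - <<'E'
from h import *
ps={n:read_camera(n) for n in('side','top','wrist')}
for n,p in ps.items():
    save(n,p);print(n,[k for k in p if k!='color'],np.round(p.get('world_from_camera',p.get('mount')),3).tolist(),np.round(p['intrinsics'],1).tolist())
    for k in('guide_plate','handle','jig','hanger','jar_dark','jar_pale','petri_dish','pin_wide','pin_thin'):
        m=masks_of(p,k)
        print(k,[(round(float(a['score']),2),np.array(a['bbox']).tolist(),int(a['mask'].sum())) for a in m[:2]])
s=status.read_state();print(s)
cv2.imwrite('pics/both.png',np.vstack([cv2.resize(ps[n]['color'][:,:,::-1],(480,300)) for n in('side','top')]))
E
```

```text
pics
side ['intrinsics', 'world_from_camera', 'shot'] [[-0.358, -0.769, 0.53, 1.035], [0.934, -0.294, 0.203, 0.092], [-0.001, 0.568, 0.823, 0.868], [0.0, 0.0, 0.0, 1.0]] [[429.4, 0.0, 316.1], [0.0, 429.4, 196.8], [0.0, 0.0, 1.0]]
guide_plate [(0.56, [246.3, 195.4, 329.7, 244.6], 2485)]
handle [(0.93, [248.9, 195.1, 327.9, 245.4], 2271)]
jig [(0.68, [340.6, 189.7, 416.3, 237.4], 2357), (0.21, [283.1, 155.3, 308.5, 174.9], 406)]
hanger [(0.78, [245.5, 190.2, 317.4, 312.0], 4336)]
jar_dark [(0.6, [359.6, 300.8, 385.5, 335.9], 586)]
jar_pale [(0.73, [376.6, 257.2, 399.9, 289.6], 561)]
petri_dish [(0.68, [283.2, 153.4, 305.4, 171.6], 386)]
pin_wide [(0.95, [339.8, 187.7, 414.6, 238.1], 2355)]
pin_thin [(0.97, [342.3, 192.1, 413.7, 237.1], 2338)]
top ['intrinsics', 'world_from_camera', 'shot'] [[0.029, 0.997, -0.072, 0.532], [-0.999, 0.027, -0.029, -0.085], [-0.027, 0.072, 0.997, 0.987], [0.0, 0.0, 0.0, 1.0]] [[372.7, 0.0, 312.8], [0.0, 372.7, 199.2], [0.0, 0.0, 1.0]]
guide_plate [(0.96, [306.5, 167.0, 378.2, 199.5], 1849)]
handle [(0.98, [306.8, 167.0, 378.4, 201.4], 1736)]
jig [(0.8, [24
[... 645 characters left out ...]
in_wide []
pin_thin []
{'time': 1.5, 'q': array([-1.25888491e+00,  2.63871550e-01,  1.60395236e+00, -2.86073081e-05,
        1.27368736e+00, -3.68877841e-02]), 'joint_vel': array([ 0.00014906, -0.00027914,  0.00093626,  0.0003224 , -0.000439  ,
        0.0011338 ]), 'joint_torque': array([-1.00479353e-04, -5.15053368e+01, -3.67708111e+01, -3.78849779e-05,
        1.10408055e-03, -1.73730491e-06]), 'tool_pos': array([ 0.23069888, -0.63437793,  0.23132468]), 'tcp_rot': array([ 3.09385214e+00,  5.45117662e-01, -2.50372855e-05]), 'wrist_force': array([-0.34713676, -0.93577231,  0.80424265]), 'torque': array([ 0.01900163, -0.08611006,  0.04735061]), 'grip_force': 0.0, 'width': 1.0022045866020708}
```

```bash
python3 - <<'E'
import cv2,numpy as np
s=cv2.imread('pics/side.png')[140:345,225:435];t=cv2.imread('pics/top.png')[120:300,235:395]
a=cv2.resize(s,(584,570),interpolation=cv2.INTER_CUBIC)
cv2.imwrite('pics/s2.png',a)
cv2.imwrite('pics/t2.png',cv2.resize(t,(640,720)[:1]+(720,),interpolation=cv2.INTER_CUBIC)[:600])
t=cv2.imread('pics/top.png')[125:275,238:398]
cv2.imwrite('pics/t2.png',cv2.resize(t,(640,600),interpolation=cv2.INTER_CUBIC))
E
```

```text
(no output)
```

View pics/s2.png

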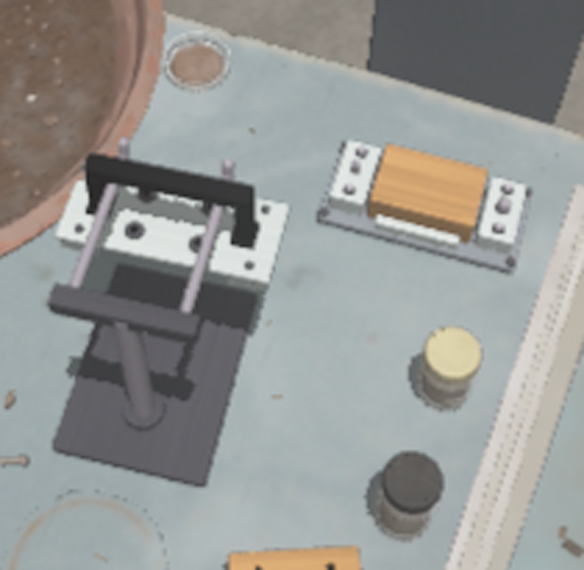

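View pics/t2.png

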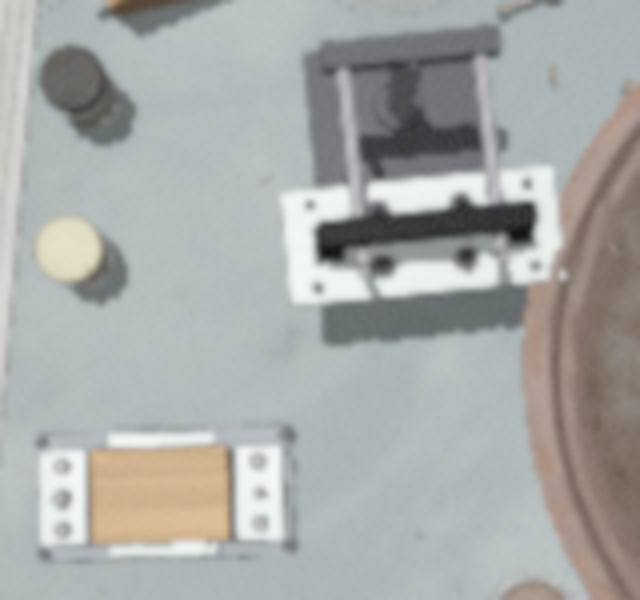

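```bash
cat > fit.py <<'E'
from h import *
from scipy.optimize import least_squares
T=dict(world_from_camera=None)
def cams():
    return {n:read_camera(n) for n in('side','top')}
def fit(ps,obs,x0):
    def pose(v,X): 
        c,s=np.cos(v[2]),np.sin(v[2]);X=np.array(X)
        return np.c_[c*X[:,0]-s*X[:,1]+v[0],s*X[:,0]+c*X[:,1]+v[1],X[:,2]]
    f=lambda v:np.concatenate([(proj(ps[n],pose(v,[o[0] for o in L]))-[o[1] for o in L]).ravel() for n,L in obs.items()])
    r=least_squares(f,x0,loss='soft_l1');return r.x,np.round(f(r.x).reshape(-1,2),1).tolist()
E
python3 - <<'E'
from fit import *
ps=cams()
t=lambda x,y:np.array([x/4+237.6,y/4+124.6]); s=lambda x,y:np.array([x/2.781+224.7,y/2.781+139.7])
J={'top':[((0,.063,.043),t(62,498)),((0,-.063,.043),t(260,493)),((.02,.063,.035),t(63,467)),((-.02,.063,.035),t(63,530)),((.02,-.063,.035),t(259,461)),((-.02,-.063,.035),t(261,522)),
 ((.03,.044,.04),t(90,450)),((.03,-.044,.04),t(228,447)),((-.03,-.044,.04),t(231,541)),((-.03,.044,.04),t(90,546))],
 'side':[((-.02,.063,.035),s(508,188)),((.02,.063,.035),s(499,228)),((-.02,-.063,.035),s(361,153)),((.02,-.063,.035),s(349,189)),((-.03,-.044,.04),s(388,147)),((-.03,.044,.04),s(487,178))]}
z=.132
C=[(.033,.079,z),(.033,-.079,z),(-.033,-.079,z),(-.033,.079,z)]
P={'top':list(zip(C,[t(282,193),t(553,167),t(563,277),t(293,305)])),'side':[(C[3],s(288,203)),(C[0],s(270,282)),(C[1],s(55,240))]}
print('jig',*fit(ps,J,[.4,.0,0])); print('plate',*fit(ps,P,[.5,-.15,0]))
for k in('top','side'):
  print(k,'jig',*fit(ps,{k:J[k]},[.4,.0,0])[:1],'plate',*fit(ps,{k:P[k]},[.5,-.15,0])[:1])
for k in ('jar_dark','jar_pale','petri_dish'):
    for n in ps:
        m=masks_of(ps[n],k)
        if m: b=m[0]['bbox'];print(k,n,onplane(ps[n],[((b[0]+b[2])/2,(b[1]+b[3])/2)],.03).round(3))
E
```

```text
jig [0.47369452 0.02963537 0.05641556] [[-1.1, -0.2], [-0.8, -0.3], [-0.9, -0.5], [-0.6, -0.5], [-0.6, -0.4], [-0.7, 0.2], [-0.6, -0.4], [-0.5, -0.5], [-0.7, -0.2], [-0.2, -0.5], [-1.0, -0.6], [-1.2, -0.9], [-0.7, -1.5], [-0.8, -1.0], [-1.4, -1.9], [-0.4, -3.7]]
plate [ 0.63243627 -0.12736763  0.13275669] [[-1.2, -0.1], [-0.9, -0.9], [-0.0, -0.0], [-1.0, 0.2], [-0.2, 0.0], [-1.0, -0.5], [-0.9, -1.5]]
top jig [0.47294902 0.02786999 0.05978949] plate [ 0.63203707 -0.1291709   0.12459583]
side jig [0.47660893 0.03273898 0.06043949] plate [ 0.6338495  -0.12556942  0.15136585]
jar_dark side [[0.725 0.095 0.03 ]]
jar_dark top [[0.737 0.096 0.03 ]]
jar_pale side [[0.625 0.097 0.03 ]]
jar_pale top [[0.628 0.097 0.03 ]]
petri_dish side [[ 0.423 -0.201  0.03 ]]
petri_dish top [[ 0.402 -0.213  0.03 ]]
```

View pics/both.png

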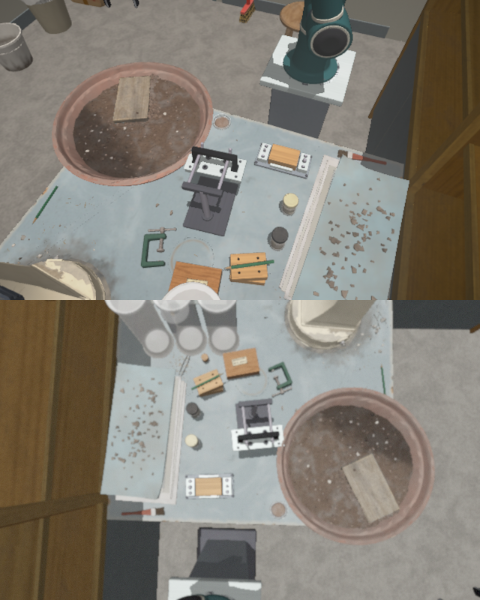

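```bash
python3 - <<'E'
from fit import *
ps=cams()
for n,uv in(('top',(474,220)),('side',(178,165))):
  for z in(-.3,-.1,0,.1,.2,.3): print(n,z,onplane(ps[n],[uv],z).round(3))
s=status.read_state()
for n in ps: print(n,proj(ps[n],[s['tool_pos']]).round())
print('rim left top',[onplane(ps['top'],[(371,220)],z).round(3).tolist() for z in(0,.1,.2)])
w=read_camera('wrist');cv2.imwrite('pics/w0.png',np.vstack([w['color'][:,:,::-1]]))
E
```

```text
top -0.3 [[ 0.568 -0.6   -0.3  ]]
top -0.1 [[ 0.563 -0.52  -0.1  ]]
top 0 [[ 0.56 -0.48  0.  ]]
top 0.1 [[ 0.557 -0.44   0.1  ]]
top 0.2 [[ 0.554 -0.4    0.2  ]]
top 0.3 [[ 0.552 -0.36   0.3  ]]
side -0.3 [[ 0.329 -0.695 -0.3  ]]
side -0.1 [[ 0.45 -0.56 -0.1 ]]
side 0 [[ 0.511 -0.493  0.   ]]
side 0.1 [[ 0.571 -0.425  0.1  ]]
side 0.2 [[ 0.631 -0.358  0.2  ]]
side 0.3 [[ 0.692 -0.291  0.3  ]]
side [[164.  13.]]
top [[605. 392.]]
rim left top [[[0.552, -0.211, 0.0]], [[0.55, -0.198, 0.1]], [[0.548, -0.186, 0.2]]]
```

View pics/w0.png

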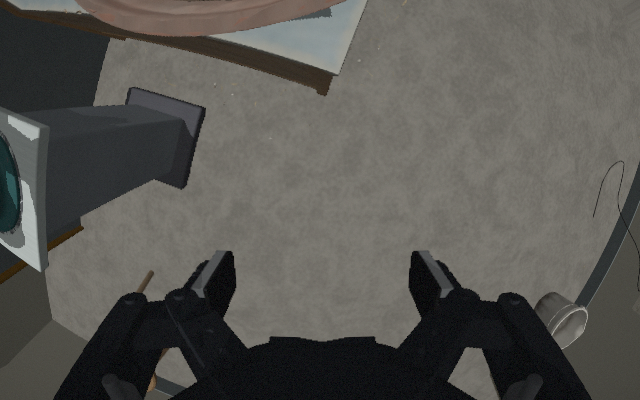

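Request:
drive_tool(rows=[[0, 0, 0, 0.034, -0.021, -0.006, 1], [0, 0, 0, 0.034, -0.021, -0.006, 1], [0, 0, 0, 0.034, -0.021, -0.006, 1], [0, 0, 0, 0.034, -0.021, -0.006, 1], [0, 0, 0, 0.034, -0.021, -0.006, 1], [0, 0, 0, 0.034, -0.021, -0.006, 1], [0, 0, 0, 0.034, -0.021, -0.006, 1], [0, 0, 0, 0.034, -0.021, -0.006, 1]])

```text
time: 2.72
tool_pos: [0.4297, -0.3819, 0.2798]
tcp_rot: [3.094, 0.545, 0.001]
wrist_force: [0.7, -1.0, -0.1]
width: 1.003
grip_force: 0.0
```

Request:
drive_tool(rows=[[0, 0, -7, 0, 0, 0, 1], [0, 0, -7, 0, 0, 0, 1], [0, 0, -7, 0, 0, 0, 1], [0, 0, -7, 0, 0, 0, 1], [0, 0, -7, 0, 0, 0, 1], [0, 0, -7, 0, 0, 0, 1], [0, 0, -7, 0, 0, 0, 1], [0, 0, -7, 0, 0, 0, 1]])

```text
time: 3.38
tool_pos: [0.4289, -0.3835, 0.2794]
tcp_rot: [2.47, 1.941, -0.0]
wrist_force: [0.1, 0.3, 0.5]
width: 1.0
grip_force: 0.0
```

Request:
drive_tool(rows=[[0, 0, -7.1, 0, 0, -0.01, 1], [0, 0, -7.1, 0, 0, -0.01, 1], [0, 0, -7.1, 0, 0, 0, 1]])

```text
time: 3.63
tool_pos: [0.4296, -0.3842, 0.3017]
tcp_rot: [2.066, 2.362, -0.0]
wrist_force: [1.5, -0.5, 0.4]
width: 0.999
grip_force: 0.0
```

Request:
drive_tool(rows=[[0, 0, 0, 0.0284, 0.0294, 0, 1], [0, 0, 0, 0.0284, 0.0294, 0, 1], [0, 0, 0, 0.0284, 0.0294, 0, 1], [0, 0, 0, 0.0284, 0.0294, 0, 1], [0, 0, 0, 0.0284, 0.0294, 0, 1], [0, 0, 0, 0.0284, 0.0294, 0, 1], [0, 0, 0, 0.0284, 0.0294, 0, 1], [0, 0, 0, 0.0284, 0.0294, 0, 1]])

```text
time: 4.3
tool_pos: [0.6344, -0.1265, 0.2995]
tcp_rot: [2.075, 2.358, 0.0]
wrist_force: [0.6, -1.0, 0.5]
width: 0.997
grip_force: 0.0
```

```bash
cat >> h.py <<'E'
def look():
    s=status.read_state();p=read_camera('wrist')
    T=np.eye(4);T[:3,:3]=R.from_rotvec(s['tcp_rot']).as_matrix();T[:3,3]=s['tool_pos']
    p['w']=T@np.array(p['mount']);return s,p
def fproj(p,X):
    X=np.atleast_2d(X);T=np.linalg.inv(p['w']);c=(X@T[:3,:3].T+T[:3,3])*[1,-1,-1]
    th=np.arctan2(np.hypot(c[:,0],c[:,1]),c[:,2]);h=np.hypot(c[:,0],c[:,1]);K=np.array(p['intrinsics'])
    return np.c_[K[0,2]+K[0,0]*th*c[:,0]/h,K[1,2]+K[1,1]*th*c[:,1]/h]
def fplane(p,uv,z):
    K=np.array(p['intrinsics']);d=(np.atleast_2d(uv)-K[:2,2])/K[0,0];th=np.linalg.norm(d,axis=1)
    v=np.c_[np.sin(th)*d[:,0]/th,-np.sin(th)*d[:,1]/th,-np.cos(th)]@p['w'][:3,:3].T;o=p['w'][:3,3]
    return o+v*((z-o[2])/v[:,2:])
def yaw(s): 
    m=R.from_rotvec(s['tcp_rot']).as_matrix();return np.degrees(np.arctan2(m[1,0],m[0,0]))
E
python3 - <<'E'
from h import *
s,p=look();print(s['time'],s['tool_pos'],yaw(s));save('w1',p)
img=p['color'][:,:,::-1].copy()
c,sn=np.cos(.13),np.sin(.13)
for X in [(.033,.079,.132),(.033,-.079,.132),(-.033,-.079,.132),(-.033,.079,.132),(0,.06,.189),(0,-.06,.189)]:
    w=(c*X[0]-sn*X[1]+.632,sn*X[0]+c*X[1]-.1275,X[2]);u=fproj(p,w)[0];cv2.circle(img,tuple(int(v) for v in u),3,(0,0,255),-1)
cv2.imwrite('pics/w1.png',cv2.resize(img,(800,500)))
E
```

```text
4.3 [ 0.63437316 -0.12651635  0.29951143] 97.28923960174244
```

View pics/w1.png

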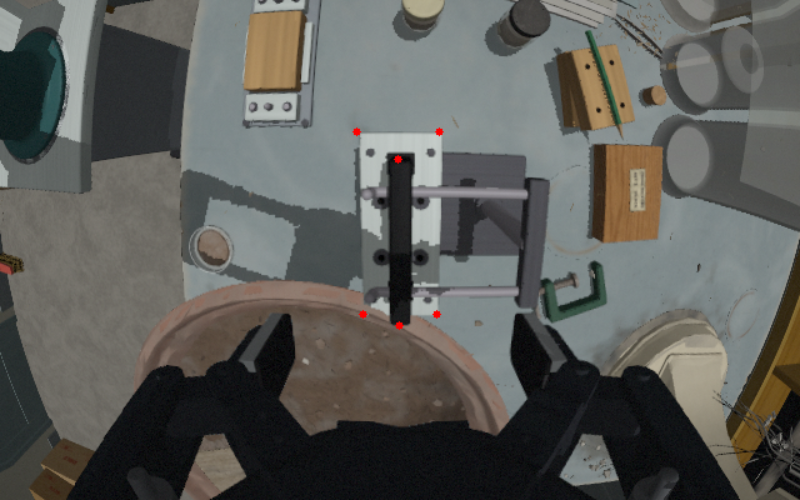

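Request:
drive_tool(rows=[[0, 0, 0, -0.001, -0.001, 0.03, 1], [0, 0, 0, 0, 0, 0.03, 1], [0, 0, 0, 0, 0, 0.03, 1], [0, 0, 0, 0, 0, 0.025, 1], [0, 0, 0, 0, 0, 0.02, 1], [0, 0, 0, 0, 0, 0, 1]])

```text
time: 4.85
tool_pos: [0.6286, -0.1286, 0.1583]
tcp_rot: [-2.07, -2.352, 0.007]
wrist_force: [-1.3, 0.9, -0.7]
width: 1.0
grip_force: 0.0
```

Request:
drive_tool(rows=[[0, 0, 0, 0, 0, 0, 0.6], [0, 0, 0, 0, 0, 0, 0.3], [0, 0, 0, 0, 0, 0, 0], [0, 0, 0, 0, 0, 0, 0], [0, 0, 0, 0, 0, 0, 0], [0, 0, 0, 0, 0, 0, 0], [0, 0, 0, 0, 0, 0, 0], [0, 0, 0, 0, 0, 0, 0]], force=80)

```text
time: 5.52
tool_pos: [0.6337, -0.1297, 0.166]
tcp_rot: [2.074, 2.356, 0.002]
wrist_force: [1.7, 0.1, 6.2]
width: 0.169
grip_force: 78.9
```

Request:
drive_tool(rows=[[0, 0, 0, 0, 0, -0.006, 0], [0, 0, 0, 0, 0, -0.006, 0], [0, 0, 0, 0, 0, -0.006, 0], [0, 0, 0, 0, 0, -0.005, 0], [0, 0, 0, 0, 0, 0, 0], [0, 0, 0, 0, 0, 0, 0]])

```text
time: 6.02
tool_pos: [0.6326, -0.1295, 0.1875]
tcp_rot: [2.076, 2.358, 0.0]
wrist_force: [0.3, -0.1, -4.1]
width: 0.164
grip_force: 78.5
```

Lifted 22 mm, carrying about 4 N. Now out.

Request:
drive_tool(rows=[[0, 0, 0, 0, -0.01, 0, 0], [0, 0, 0, 0, -0.015, 0, 0], [0, 0, 0, 0, -0.015, 0, 0], [0, 0, 0, 0, -0.015, 0, 0], [0, 0, 0, 0, -0.015, 0, 0], [0, 0, 0, 0, -0.01, 0, 0], [0, 0, 0, 0, 0, -0.02, 0], [0, 0, 0, 0, 0, 0, 0]])

```text
time: 6.68
tool_pos: [0.5536, -0.1401, 0.2099]
tcp_rot: [2.074, 2.355, 0.003]
wrist_force: [1.4, -0.6, -2.9]
width: 0.169
grip_force: 78.9
```

```bash
python3 - <<'E'
from h import *
s,p=look();print(s['time'],s['tool_pos'],yaw(s),s['wrist_force']);save('w2',p)
img=p['color'][:,:,::-1].copy()
yw=.0564;c,sn=np.cos(yw),np.sin(yw)
for X in [(0,.063,.044),(0,-.063,.044),(.02,.063,.035),(-.02,.063,.035),(.02,-.063,.035),(-.02,-.063,.035)]:
    w=(c*X[0]-sn*X[1]+.4737,sn*X[0]+c*X[1]+.0296,X[2]);u=fproj(p,w)[0];print(X,u.round(1))
u=fproj(p,[.4737,.0296,.035])[0].astype(int);x0,y0=max(0,u[0]-75),max(0,u[1]-75);x0=min(x0,490)
print(x0,y0);cv2.imwrite('pics/w2c.png',cv2.resize(img[y0:y0+150,x0:x0+150],(600,600),interpolation=cv2.INTER_CUBIC))
E
```

```text
6.6833 [ 0.55361409 -0.14014722  0.20993368] 97.2515631388355 [ 1.44314971 -0.56466083 -2.88425424]
(0, 0.063, 0.044) [268.8 -42.2]
(0, -0.063, 0.044) [257.9  69.9]
(0.02, 0.063, 0.035) [288.8 -38.8]
(-0.02, 0.063, 0.035) [251.7 -38.1]
(0.02, -0.063, 0.035) [278.9  71.3]
(-0.02, -0.063, 0.035) [240.7  70.8]
189 0
```

View pics/w2c.png

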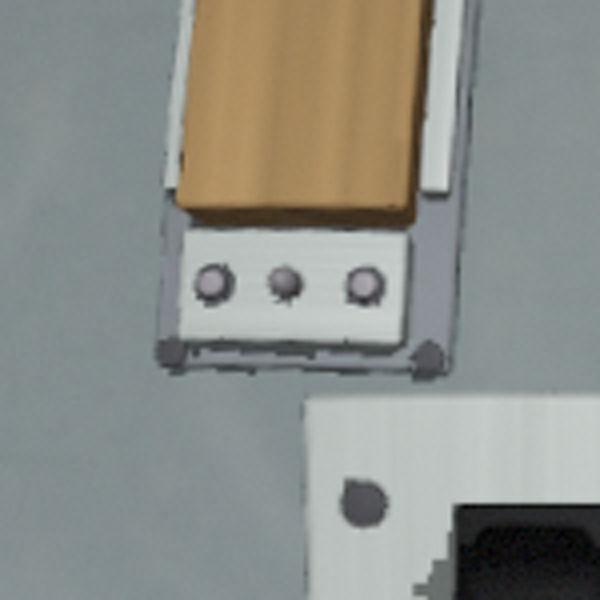

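Request:
drive_tool(rows=[[0, 0, 0, 0.01, -0.01, -0.03, 0], [0, 0, 0, 0.01, -0.015, -0.03, 0], [0, 0, 0, 0.01, -0.015, -0.03, 0], [0, 0, 0, 0.01, -0.01, -0.01, 0], [0, 0, 0, 0, 0, 0, 0], [0, 0, 0, 0, 0, 0, 0]])

```text
time: 7.23
tool_pos: [0.499, -0.1061, 0.3079]
tcp_rot: [2.073, 2.357, 0.002]
wrist_force: [1.3, 0.4, -4.6]
width: 0.171
grip_force: 79.3
```

```bash
python3 - <<'E'
from h import *
s,p=look();print(s['time'],s['tool_pos'],yaw(s),s['wrist_force']);np.savez('w3.npz',c=p['color'],w=p['w'],K=p['intrinsics'],pos=s['tool_pos'],rot=s['tcp_rot'])
img=p['color'][:,:,::-1].copy()
yw=.0564;c,sn=np.cos(yw),np.sin(yw)
for X in [(0,.063,.044),(0,-.063,.044),(.02,.063,.035),(-.02,.063,.035),(.02,-.063,.035),(-.02,-.063,.035)]:
    w=(c*X[0]-sn*X[1]+.4737,sn*X[0]+c*X[1]+.0296,X[2]);u=fproj(p,w)[0];print(X,u.round(1))
x0=180
cv2.imwrite('pics/w3.png',cv2.resize(img[0:200,x0:x0+200],(600,600),interpolation=cv2.INTER_CUBIC))
E
```

```text
7.2333 [ 0.49900783 -0.10614303  0.30789198] 97.32731624515704 [ 1.28166883  0.40298481 -4.61125081]
(0, 0.063, 0.044) [318.3  16. ]
(0, -0.063, 0.044) [311.5 108.8]
(0.02, 0.063, 0.035) [333.5  19. ]
(-0.02, 0.063, 0.035) [303.3  17.2]
(0.02, -0.063, 0.035) [326.8 109.8]
(-0.02, -0.063, 0.035) [296.7 107.9]
```

View pics/w3.png

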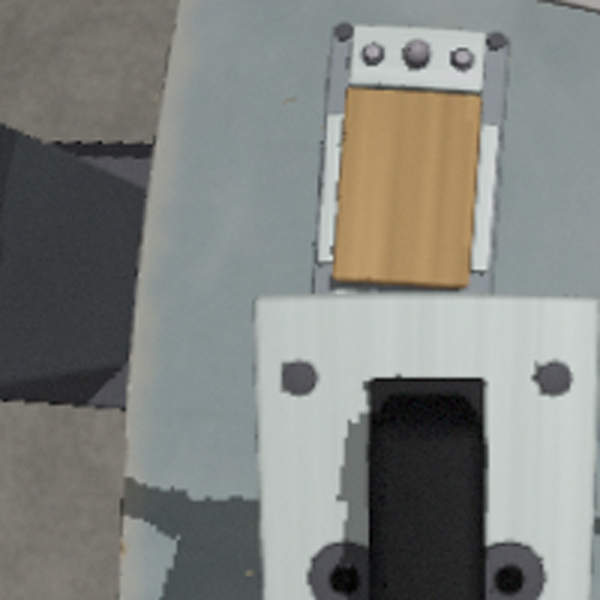

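```bash
python3 - <<'E'
from h import *
from scipy.optimize import least_squares
d=np.load('w3.npz');p3=dict(w=d['w'],intrinsics=d['K'])
T=np.eye(4);s2=np.array([0.55361409,-0.14014722,0.20993368])
T[:3,:3]=R.from_rotvec([2.074,2.355,.003]).as_matrix();T[:3,3]=s2
T3=np.eye(4);T3[:3,:3]=R.from_rotvec(d['rot']).as_matrix();T3[:3,3]=d['pos'];M=np.linalg.inv(T3)@d['w']
p2=dict(w=T@M,intrinsics=d['K'])
a=lambda x,y:((x+.5)/3-.5+180,(y+.5)/3-.5); b=lambda x,y:((x+.5)/4-.5+189,(y+.5)/4-.5)
O=[(p3,(0,.063,.043),a(416,50)),(p3,(-.02,.063,.035),a(372,54)),(p3,(.02,.063,.035),a(462,57)),
(p3,(-.03,.044,.04),a(347,88)),(p3,(.03,.044,.04),a(481,95)),(p3,(.03,-.044,.04),a(469,286)),(p3,(-.03,-.044,.04),a(333,277)),
(p2,(-.02,-.063,.035),b(214,283)),(p2,(.02,-.063,.035),b(365,284)),(p2,(0,-.063,.043),b(286,280)),(p2,(-.03,-.044,.04),b(178,206)),(p2,(.03,-.044,.04),b(409,207))]
def pts(v,X):
    c,s=np.cos(v[2]),np.sin(v[2]);return (c*X[0]-s*X[1]+v[0],s*X[0]+c*X[1]+v[1],X[2])
def run(O,x0):
    f=lambda v:np.concatenate([fproj(q,pts(v,X))[0]-u for q,X,u in O])
    r=least_squares(f,x0,loss='soft_l1');print(r.x,np.degrees(r.x[2]),f(r.x).reshape(-1,2).round(1).tolist())
run(O,[.474,.03,.056]);run(O[:7],[.474,.03,.056]);run(O[7:],[.474,.03,.056])
z=d['pos'][2]-.034
run([(p3,(-.033,.079,z),a(256,297)),(p3,(.033,.079,z),a(597,300)),(p3,(-.008,.06,z+.057),a(369,380)),(p3,(.008,.06,z+.057),a(486,380))],[.5,-.1,.13])
E
```

```text
[0.47450119 0.03040796 0.06596673] 3.7796149805381454 [[0.2, -0.6], [-0.1, -0.9], [0.0, -0.3], [-0.5, -0.3], [0.6, -0.2], [0.5, 0.5], [0.0, 1.0], [-0.0, -0.1], [0.5, -0.1], [-0.6, -0.3], [-0.5, 0.8], [0.0, 0.5]]
[0.47429117 0.03017701 0.06291694] 3.6048753691023756 [[0.2, -0.4], [-0.1, -0.8], [-0.0, -0.1], [-0.6, -0.2], [0.6, -0.0], [0.3, 0.7], [-0.3, 1.1]]
[0.47492573 0.03059865 0.06017271] 3.447642506595465 [[0.1, -0.4], [0.6, -0.2], [-0.5, -0.5], [-0.3, 0.5], [0.2, 0.5]]
[ 0.49814307 -0.09886074  0.12398438] 7.103781620737717 [[-1.4, -9.3], [1.3, -10.0], [-1.3, 0.9], [1.3, 1.0]]
```

```bash
python3 - <<'E'
from h import *
from scipy.optimize import least_squares
d=np.load('w3.npz');p3=dict(w=d['w'],intrinsics=d['K'])
a=lambda x,y:((x+.5)/3-.5+180,(y+.5)/3-.5)
C=[((-.033,.079,.021),a(256,297)),((.033,.079,.021),a(597,300))];B=[((-.008,.06,.078),a(369,380)),((.008,.06,.078),a(486,380))]
z0=d['pos'][2]-.055
def run(O,free,x0):
    x0=np.array(x0,float)
    def g(u):
        v=x0.copy();v[free]=u;return v
    def f(u):
        v=g(u);A=R.from_euler('zx',[v[3],v[4]]).as_matrix()
        return np.concatenate([fproj(p3,A@np.array(X)+v[:3])[0]-uv for X,uv in O])
    r=least_squares(f,x0[free]);print(g(r.x).round(4),f(r.x).reshape(-1,2).round(1).tolist())
x0=[.498,-.1,z0,.126,0];print(z0)
run(C,[0,1],x0);run(B,[0,1],x0);run(C+B,[0,1,2],x0);run(C+B,[0,1,2,4],x0);run(C,[0,1,2],x0)
im=d['c'][:,:,::-1];cv2.imwrite('pics/w3b.png',cv2.resize(im[60:360,180:480],(600,600),interpolation=cv2.INTER_CUBIC))
E
```

```text
0.2528919762215646
[ 0.499  -0.1044  0.2529  0.126   0.    ] [[-1.2, 0.5], [1.3, -0.4]]
[ 0.4982 -0.0985  0.2529  0.126   0.    ] [[-1.3, -0.0], [1.3, 0.0]]
[ 0.4986 -0.1008  0.2388  0.126   0.    ] [[2.8, -4.7], [-2.9, -5.6], [1.0, 3.6], [-0.9, 3.6]]
[ 0.4985 -0.1058  0.255   0.126  -0.0951] [[-0.5, 0.3], [-1.4, -0.6], [0.0, 0.1], [1.3, 0.1]]
[ 0.499  -0.1043  0.2489  0.126   0.    ] [[0.0, 0.4], [0.0, -0.5]]
```

View pics/w3b.png

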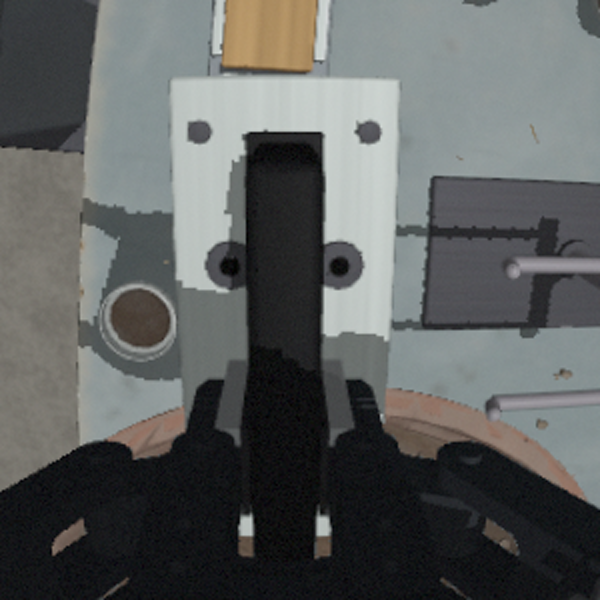

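Request:
drive_tool(rows=[[0, 0, 3.65, 0, 0, 0, 0], [0, 0, 0, 0.034, -0.004, 0.01, 0], [0, 0, 0, 0.034, -0.004, 0.02, 0], [0, 0, 0, 0.034, -0.004, 0.03, 0], [0, 0, 0, 0.034, -0.004, 0.03, 0], [0, 0, 0, 0, 0, 0.03, 0], [0, 0, 0, 0, 0, 0.03, 0], [0, 0, 0, 0, 0, 0.03, 0]])

```text
time: 7.95
tool_pos: [0.474, 0.0234, 0.129]
tcp_rot: [-2.147, -2.292, 0.003]
wrist_force: [0.5, 0.5, -4.5]
width: 0.168
grip_force: 79.3
```

Request:
drive_tool(rows=[[0, 0, 0, 0, 0, 0, 0], [0, 0, 0, 0, 0, 0, 0], [0, 0, 0, 0, 0, 0, 0]])

```text
time: 8.2
tool_pos: [0.4756, 0.0225, 0.1325]
tcp_rot: [-2.15, -2.29, 0.0]
wrist_force: [0.3, -0.6, -4.6]
width: 0.17
grip_force: 79.5
```

Request:
drive_tool(rows=[[0, 0, 0, 0.0063, -0.0006, 0.01, 0], [0, 0, 0, 0, 0, 0.01, 0], [0, 0, 0, 0, 0, 0, 0], [0, 0, 0, 0, 0, 0, 0]])

```text
time: 8.53
tool_pos: [0.4735, 0.0291, 0.112]
tcp_rot: [-2.149, -2.291, 0.001]
wrist_force: [0.4, -0.1, -4.5]
width: 0.168
grip_force: 79.5
```

Request:
drive_tool(rows=[[0, 0, 0, 0, 0, 0.003, 0], [0, 0, 0, 0, 0, 0.002, 0], [0, 0, 0, 0, 0, 0.002, 0], [0, 0, 0, 0, 0, 0.002, 0], [0, 0, 0, 0, 0, 0, 0]])

```text
time: 8.95
tool_pos: [0.4736, 0.029, 0.103]
tcp_rot: [-2.15, -2.29, 0.001]
wrist_force: [-0.2, -0.3, -5.3]
width: 0.166
grip_force: 79.4
```

Request:
drive_tool(rows=[[0, 0, 0, 0, 0.001, 0.001, 0], [0, 0, 0, 0, 0, 0.0015, 0], [0, 0, 0, 0, 0, 0.0015, 0], [0, 0, 0, 0, 0, 0, 0]])

```text
time: 9.28
tool_pos: [0.4747, 0.0291, 0.099]
tcp_rot: [-2.15, -2.29, 0.001]
wrist_force: [-0.4, 0.4, -4.4]
width: 0.171
grip_force: 79.5
```

Request:
drive_tool(rows=[[0, 0, 0, 0, 0, 0.0015, 0], [0, 0, 0, 0, 0, 0.0015, 0], [0, 0, 0, 0, 0, 0, 0]])

```text
time: 9.53
tool_pos: [0.4747, 0.0291, 0.096]
tcp_rot: [-2.15, -2.29, 0.001]
wrist_force: [0.1, 0.4, -4.5]
width: 0.168
grip_force: 79.5
```

Request:
drive_tool(rows=[[0, 0, 0, 0, 0, 0.0015, 0], [0, 0, 0, 0, 0, 0.0015, 0], [0, 0, 0, 0, 0, 0, 0]])

```text
time: 9.78
tool_pos: [0.4747, 0.0291, 0.093]
tcp_rot: [-2.15, -2.29, 0.001]
wrist_force: [0.1, -0.4, -4.5]
width: 0.168
grip_force: 79.5
```

Request:
drive_tool(rows=[[0, 0, 0, 0, 0, 0.001, 0], [0, 0, 0, 0, 0, 0.001, 0], [0, 0, 0, 0, 0, 0, 0]])

```text
time: 10.03
tool_pos: [0.4748, 0.0291, 0.0911]
tcp_rot: [-2.15, -2.291, 0.0]
wrist_force: [-0.3, -1.0, -4.0]
width: 0.169
grip_force: 79.5
```

Request:
drive_tool(rows=[[0, 0, 0, 0, 0, 0.001, 0], [0, 0, 0, 0, 0, 0.001, 0], [0, 0, 0, 0, 0, 0, 0]])

```text
time: 10.28
tool_pos: [0.4753, 0.0291, 0.09]
tcp_rot: [2.15, 2.291, 0.001]
wrist_force: [-1.8, -0.2, 0.4]
width: 0.167
grip_force: 80.2
```

Request:
drive_tool(rows=[[0, 0, 0, 0, 0, 0.001, 0], [0, 0, 0, 0, 0, 0, 0]])

```text
time: 10.45
tool_pos: [0.4754, 0.0291, 0.0891]
tcp_rot: [2.149, 2.29, 0.001]
wrist_force: [-2.6, -0.2, 5.4]
width: 0.169
grip_force: 80.7
```

Request:
drive_tool(rows=[[0, 0, 0, 0, 0, 0.001, 0], [0, 0, 0, 0, 0, 0.001, 0], [0, 0, 0, 0, 0, 0, 0]])

```text
time: 10.7
tool_pos: [0.4755, 0.0291, 0.087]
tcp_rot: [2.149, 2.29, 0.001]
wrist_force: [-2.4, 0.7, 6.0]
width: 0.168
grip_force: 81.0
```

Request:
drive_tool(rows=[[0, 0, 0, 0, 0, 0.001, 0], [0, 0, 0, 0, 0, 0.001, 0], [0, 0, 0, 0, 0, 0, 0]])

```text
time: 10.95
tool_pos: [0.4756, 0.0291, 0.0854]
tcp_rot: [2.149, 2.29, 0.001]
wrist_force: [-3.1, -0.7, 7.6]
width: 0.17
grip_force: 81.3
```

Request:
drive_tool(rows=[[0, 0, 0, 0, 0, 0.001, 0], [0, 0, 0, 0, 0, 0, 0]])

```text
time: 11.12
tool_pos: [0.4757, 0.0291, 0.0853]
tcp_rot: [2.149, 2.29, 0.001]
wrist_force: [-6.1, 0.2, 14.6]
width: 0.172
grip_force: 82.1
```

Request:
drive_tool(rows=[[0, 0, 0, 0, 0, 0.001, 0], [0, 0, 0, 0, 0, 0, 0], [0, 0, 0, 0, 0, 0, 0]])

```text
time: 11.37
tool_pos: [0.4758, 0.0292, 0.0853]
tcp_rot: [2.149, 2.29, 0.001]
wrist_force: [-8.9, -0.4, 21.8]
width: 0.169
grip_force: 83.0
```

```bash
python3 - <<'E'
from fit import *
s=status.read_state();print({k:np.round(s[k],3).tolist() for k in('time','tool_pos','wrist_force','torque','grip_force')},R.from_rotvec(s['tcp_rot']).as_matrix().round(4).tolist())
ps=cams();_,w=look()
a=cv2.resize(ps['side']['color'][160:260,320:440],(480,400),interpolation=cv2.INTER_CUBIC)
b=cv2.resize(w['color'],(480,300))[:200]
cv2.imwrite('pics/e.png',np.vstack([a,b])[:,:,::-1])
E
```

```text
{'time': 11.367, 'tool_pos': [0.476, 0.029, 0.085], 'wrist_force': [-8.931, -0.401, 21.806], 'torque': [-0.011, 1.652, 0.035], 'grip_force': 83.0} [[-0.0634, 0.998, 0.0009], [0.998, 0.0634, 0.0001], [0.0, 0.0009, -1.0]]
```

View pics/e.png

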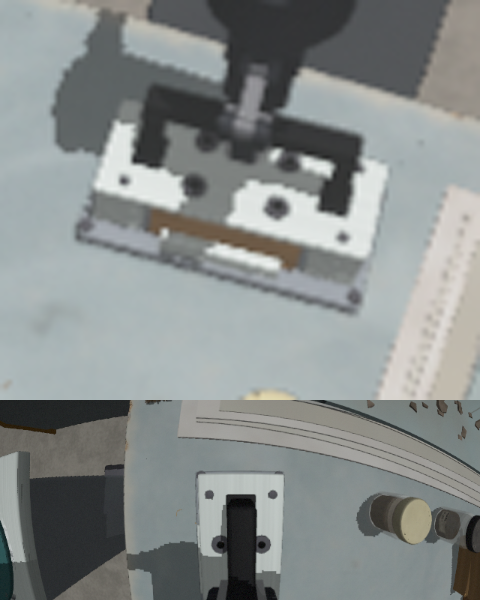

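```bash
python3 - <<'E'
from h import *
s=status.read_state();print(s['time'],s['tool_pos'],s['wrist_force']);print(workorder.finish_job())
E
```

```text
11.5167 [0.47571889 0.02914799 0.0852406 ] [-9.27785012  0.06153785 20.90716486]
the job is handed in; nothing more can be done
None
```

The job is handed in at about 11.5 s. The guide plate is over both pins and came to a firm stop on the rails, level, after 4.9 mm of travel against the lifters. The arm still grips the handle at about 83 N and presses down with about 21 N. The jars and dish were not touched.

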